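# Recommission a workshop supply panel and shut its door

## Task

The grey supply panel lies on its back on the bench with its door open: take the backup battery out of the green charger dock and stand it, terminals up, all the way down in the panel's orange bay, let go of it, then press the breaker's red test button fully so that the blue lever drops, and push the lever back up to its end. Finally swing the door over and push it fully shut until it seats on its spring catch; keep the battery upright throughout and leave the tubs and the hammer where they are.

Things in the scene. Friction and masses are not known exactly. Their poses are not given: they have to be found in the camera images.
- panel: Fixed grey steel enclosure on its back, opening up: 260 (x) x 220 (y) x 125 mm high, walls and floor 5 mm. Origin: centre of underside, z up. In its -x half the orange battery bay, in its +x half a black breaker block (x +27 to +113, y -57 to +57, top 65 mm above the bench) with red button and blue lever. Door hinged along the top of the -y wall.
- bay (a point): Centre of bay floor, 5 mm above bench; axes as panel. Orange end cheeks (40 mm in x, 8 thick, 95 tall, as tall as the battery) face each other across y, gap 69 mm; on the +x and -x sides strips only 8 mm high, 50 mm apart. The battery stands with its 62 mm side along y, either way round; in the bay fingers reach only its broad faces (facing x), about 40 mm free beside each.
- panel_door (a joint): Door angle, rad: 0 = shut, seated on its catch; 1.57 = upright; up to 2.2 = leaning outwards over the -y side. A 260 x 220 x 6 mm plate, 0.5 kg, on a stiff hinge: stays where it is left. At about 0.07 it meets the spring roller catch in the middle of the +y wall, takes about 10 N at the free edge to snap past, then is held at 0.
- door_hinge (a point): Middle of the hinge line, at the top of the panel's -y wall (125 mm above the bench); the hinge line is parallel to the panel's x.
- door_edge (a point): Middle of the door's free edge on its outer face, 220 mm from the hinge line (moves with the door). When shut it lies on top of the +y wall, 131 mm above the bench.
- test_button (a joint): Travel of the red test button (round, 32 mm across), m: 0 = out, 0.0085 = fully in (downwards). It springs back. About 6 N.
- button_top (a point): Centre of the red button's top face; 14 mm above the breaker's top when out.
- breaker_lever (a joint): Angle of the blue breaker lever, rad: 0 = up / on (leans to the panel's +x by 0.45 rad from vertical), 0.9 = dropped (leans to -x by 0.45). A full press of the button drops it to about 0.8. It stays where it is left; pushed back to 0 by a push to the panel's +x.
- lever_tip (a point): End of the blue lever: a paddle 22 mm wide (y), 10 mm thick and 44 mm long from its pivot, which lies 58 mm above the bench at panel x=+75, y=+28.
- dock: Green charger dock, fixed: base 90 (x) x 75 (y) x 6 mm; two cheeks 56 mm long in x, 8 thick, to 104 mm above the bench, gap 45 mm across y. Origin: centre of underside. The battery stands between them on the base, 62 mm side along x, so only its narrow ends (facing +x and -x, 62 mm apart) can be gripped; 6 mm high stops just outside these ends.
- battery: Backup battery, an upright black block with yellow top and two brass terminals on top: 62 (x) x 40 (y) x 95 mm tall, about 0.4 to 0.65 kg. Origin at the centre of its underside, z up towards the terminals. Starts in the dock.
- pad: Black rubber pad, 90 x 90 x 3 mm, fixed flat on the bench, kept free: a good place to set the battery down and take it again the other way. Origin at the centre of its underside.
- tub_a: White tub with blue lid, 64 mm across, 80 mm tall, upright, loose. Bystander. Origin at the centre of its underside.
- tub_b: Another white tub with blue lid, the same size. Bystander.
- hammer: Hammer, 280 mm long, lying on the bench at the far side. Bystander. Its x runs along the handle towards the head.
There are look-alikes about, which are no part of the job. Leave any pink or white look-alike of the battery alone.

How it is judged:
By the outcome, as a careful person would: the job done as asked, in the order asked, and still so for the second after the job is handed in, with the robot touching nothing.
It also fails if it takes over 72 s, if anything falls off the work surface, if the arm or the gripper's body presses on something with over 40 N, if the wrist force passes 120 N, or if a joint passes its speed limit or range.

## Robot

A 6-joint arm with a two-finger parallel gripper is mounted at the origin on the work surface. World frame = base frame: x ahead of the robot, y to its left, z up, the work surface at z = 0. Lengths are in mm, angles in rad, forces in N, time in s.
With the tool pointing down it reaches from about 300 to 875 mm from the base axis. Payload 6.4 kg.
Tool frame: the origin (TCP) lies at the very end of the fingers, on their centre line; the grasp point (between the pads) lies 19 mm behind it; z points along the fingers, y is the line along which they close (so a half turn about z gives the same grasp; the last joint's range is limited). The gripper opens to 85 mm and grips with 20 to 120 N. Pads are 22 mm wide; open, the fingers measure 114 mm over their backs; the gripper's body (76 mm by 85 mm) begins 54 mm behind the grasp point. The pads swing forward as they close: fully open they stand 13 mm farther back than shut.
Start: joints at [-1.485, 0.181, 1.607, -0, 1.354, -0.206], TCP at [165.43, -550.703, 231.288] pointing down, gripper open.
Joint ranges: [-2.99, 2.99], [-0.89, 2.07], [0.3, 2.58], [-1.14, 4.28], [0, 2.63], [-3.12, 3.12]. Speed limits (rad/s): [2.57, 2.57, 3.01, 3.14, 3.14, 3.14].

## Interface

Orientations are given as a rotation vector (axis times angle).
In Python, from bench import * gives the robot as it stands. The module is installed in compiled form; this text tells all that it offers.
- The arm moves only by the tool drive_tool, never from a script. Its argument "plan" is one flat list of numbers, 5 for each row, row after row: the opening, from -1 (shut) to 1 (fully open), then the shift along the tool's x, y, z as a fraction of full scale, then the turn about the tool's z as a fraction of full scale. In form: [grip, x, y, z, spin, grip, x, y, z, spin, ...]. A call has 1 to 8 rows; each row shifts and turns the commanded pose from where the row before left it, along the tool's axes as they then stand; what a row does not reach is not made up. Full scale, the value 1, is 2.5 cm for a shift and 5 degrees for a turn. A row lasts 1/12 s, in which the tool goes at most 41.7 mm and 7.16 degrees, less where a joint would pass 70% of its speed; a pose out of reach is approached as far as the arm can. A call with a number of a shift or a turn outside -1 to 1 is refused whole. A call with a gripper value outside its range is refused whole. The fingers move at their own pace and stop on an object; "force" is the grip in N (left out, the last holds). Time passes only in rows, so rows that do not move let the fingers close. It gives the time, the measured TCP pose, the force, the opening and the grip force at its end, in the units of the state.
- get_obs(): the state, without advancing time (a new reading comes with each control period).
- get_image(name): name is "scene" or "side" or "wrist"; returns a dict with "color" (384x512x3 uint8, red, green, blue), "range_z" (384x512 float32, mm along the optical axis (not along the pixel's ray), 0 where there is no reading), "fx", "fy", "cx", "cy" (pixels), "position" and "attitude" of the camera in the world; the wrist camera has in their place "hand_eye" (4x4, takes a point from camera to tool coordinates, whose origin is the TCP and whose axes are the flange's). Camera axes: x right, y up, looking along -z (the intrinsics and any distortion apply to the point x, -y, -z); pixel columns grow to the right and rows downward; lengths in mm; the calibration is good to about 2 mm. The wrist camera is an equidistant fisheye: a pixel r from the principal point sees the ray r / f radians off the axis. A picture is of the moment at which its call begins: read the wrist's pose just before it.
- sign_off(): hands the job in; it is judged then, once.
The state is a dict: "time": time; "joint_pos": joint angles; "dq": joint speeds; "joint_efforts": joint torques, N m; "position": TCP position; "tool_rot": TCP orientation; "contact_force": force on the tool from outside, world axes, zero at the start; "wrist_torque": the same for the moment, N m; "gripper_width": finger opening in mm; "grasp_force": force on a finger pad.
Only numpy, scipy, OpenCV 4.12 (cv2) and the standard library are available. Lean on these libraries where they do the work, as an engineer would, in place of code of your own. Each camera call takes 0.05 s, during which the arm holds its last target. There are 200 camera calls.

## Working session

There is one attempt and no reset: what is moved stays moved. The work goes in short steps, Python scripts to look and compute and a tool call to move; the robot and the scene stay as the last step left them, time stands still between calls to the robot, and variables do not carry over. Pictures are saved under pics/ and viewed, at most 10 in all, crops included, and the job is handed in when it is done.

Besides the shell and the picture viewer there is one more tool, called after ">>>" by a JSON object that holds its "api" and its "payload". drive_tool: Moves the arm, as the interface text tells. Its arguments: {"type":"object","properties":{"plan":{"type":"array"},"force":{"type":"number"}},"required":["plan"]}

```bash
mkdir -p pics; cat > h.py <<'E'
from bench import *
import numpy as np, cv2
from scipy.spatial.transform import Rotation as R
def Rm(a):
    a=np.array(a,float)
    return a if a.shape==(3,3) else (R.from_quat(a).as_matrix() if a.size==4 else R.from_rotvec(a).as_matrix())
def cloud(im):
    z=im["range_z"]; v,u=np.mgrid[:384,:512]
    P=np.stack([(u-im["cx"])/im["fx"]*z,-(v-im["cy"])/im["fy"]*z,-z],-1)
    W=P@Rm(im["attitude"]).T+np.array(im["position"]); W[z==0]=np.nan
    return W
E
python3 - <<'E'
from h import *
print(get_obs())
for n in("scene","side"):
    im=get_image(n); print({k:v for k,v in im.items() if k not in("color","range_z")})
    np.save(f"pics/{n}_w.npy",cloud(im)); np.save(f"pics/{n}_c.npy",im["color"])
    cv2.imwrite(f"pics/{n}.png",cv2.resize(im["color"][:,:,::-1],(800,600)))
E
```

```text
{'time': 0.0, 'joint_pos': array([-1.48528524e+00,  1.81552336e-01,  1.60797298e+00,  1.80900275e-05,
        1.35381469e+00, -2.06284608e-01]), 'dq': array([-0.00016239,  0.00153841, -0.00345071, -0.00083885,  0.00096011,
        0.00031712]), 'joint_efforts': array([-7.06008905e-04, -4.44863605e+01, -3.51342773e+01, -2.95947866e-04,
        8.90868221e-03, -1.07298303e-05]), 'position': array([ 165.39537066, -550.13585517,  230.39473403]), 'tool_rot': array([-3.10649197e+00, -4.56467763e-01, -1.93231089e-04]), 'contact_force': array([-0.15029018, -0.11915262,  1.43086312]), 'wrist_torque': array([-0.0247308 ,  0.00736008,  0.00138015]), 'grasp_force': 0.0, 'gripper_width': 85.4345745601365}
{'fx': 387.136080628821, 'fy': 387.136080628821, 'cx': 251.18665227097242, 'cy': 198.26718267618486, 'position': array([1278.51829742,   41.17110255,  836.73131149]), 'attitude': array([0.59743118, 0.56300603, 1.42133038])}
{'fx': 346.82638029482445, 'fy': 346.82638029482445, 'cx': 250.8348079397903, 'cy': 195.84829701611784, 'position': array([ 496.66431672, -592.21041455,  822.62091795]), 'attitude': array([ 0.7676665 , -0.07519139, -0.19771866])}
```

View pics/scene.png

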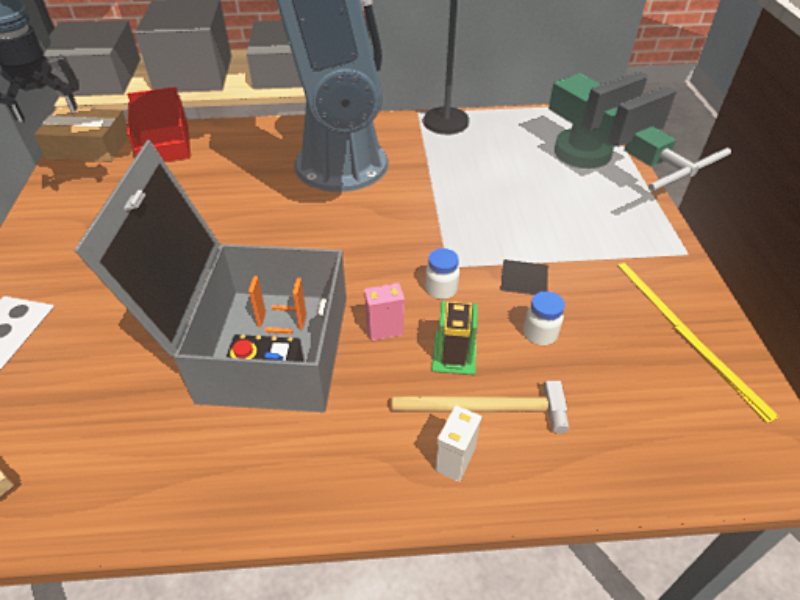

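View pics/side.png

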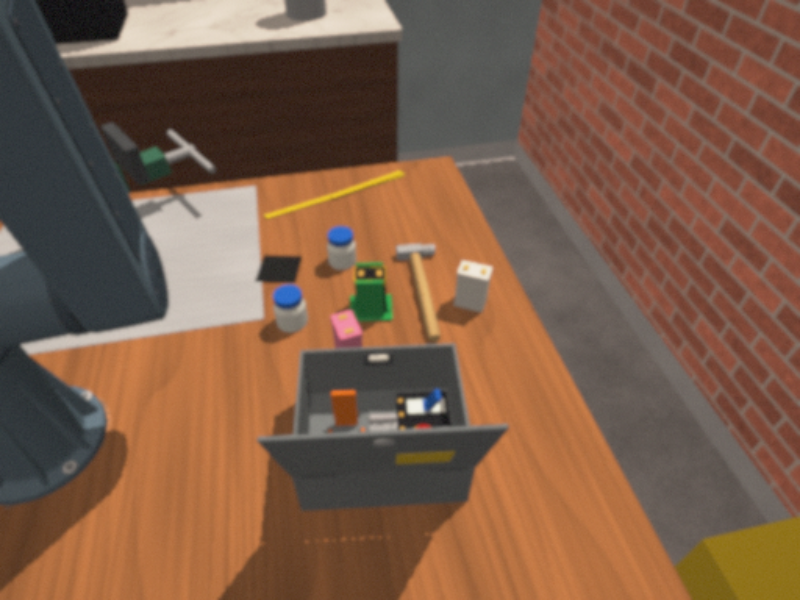

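The scene picture shows three battery-like blocks: pink (385,312), white (458,443) and the black/yellow one in the green dock (458,325). The last one fits the description. The panel is at about (265,320), the pad at (525,277) and the tubs at (442,272) and (545,318). Next I'll measure these and make one confirming crop.

```bash
cat > m.py <<'E'
from h import *
W=np.load("pics/scene_w.npy"); C=np.load("pics/scene_c.npy"); 
hsv=cv2.cvtColor(C,cv2.COLOR_RGB2HSV).astype(int); H,S,V=hsv[...,0],hsv[...,1],hsv[...,2]
v,u=np.mgrid[:384,:512]
def box(x0,y0,x1,y1): return (u>=x0*.64)&(u<=x1*.64)&(v>=y0*.64)&(v<=y1*.64)
def rep(n,m):
    P=W[m&~np.isnan(W[...,0])]
    if len(P)<4: print(n,len(P)); return P
    r=cv2.minAreaRect(P[:,:2].astype(np.float32))
    print(n,len(P),"c",np.round(r[0],1),"s",np.round(r[1],1),"a",round(r[2],1),"med",np.round(np.median(P,0),1),"z",np.round(np.percentile(P[:,2],[2,98]),0))
    return P
z=W[...,2]
panel=box(170,230,350,415)
rep("rim",panel&(z>119)&(z<131)&(S<60))
rep("orange top",panel&(H<15)&(S>180)&(V>120)&(z>92)&(z<108))
for n,b in(("orL",(240,270,266,330)),("orR",(290,270,310,335))): rep(n,box(*b)&(H<15)&(S>150)&(z>90)&(z<108))
rep("red",panel&((H<6)|(H>174))&(S>180)&(V>100)&box(225,338,262,362))
rep("blue",panel&(H>100)&(H<125)&(S>150)&(z>40))
d=box(425,290,485,380)
rep("green base",d&(H>45)&(H<75)&(S>120)&(z<12))
rep("green top",d&(H>45)&(H<75)&(S>120)&(z>99)&(z<110))
rep("batt top",d&(z>96)&(z<106)&(H>15)&(H<35)&(S>100))
rep("batt topall",d&(z>97)&(z<112))
rep("pad",box(495,255,555,297)&(V<70)&(z<8))
rep("pink top",box(360,280,410,345)&(z>88)&((H>160)|(H<35)))
rep("white top",box(430,400,490,480)&(z>85))
rep("tubA",box(420,245,465,300)&(H>100)&(H<125)&(S>150)&(z>74))
rep("tubB",box(525,290,570,345)&(H>100)&(H<125)&(S>150)&(z>74))
rep("hammer",box(385,375,575,440)&(z>5)&(z<45)&(S>60)&(V>150))
dd=box(75,140,222,350)&(z>135)&(W[...,0]<900)&(S<70)
P=rep("door",dd); 
np.save("pics/door.npy",P)
c=C[150:250,200:400]; cv2.imwrite("pics/crop1.png",np.hstack([cv2.resize(C[165:245,215:320][:,:,::-1],(400,305)),cv2.resize(C[145:245,105:210][:,:,::-1],(400,305))]))
E
python3 m.py
```

```text
rim 906 c [ 574.5 -124.9] s [225.4 264.3] a 81.3 med [ 610.  -182.4  122.7] z [119. 130.]
orange top 38 c [ 516.1 -113.9] s [85.4 41.4] a 82.3 med [ 518.2 -146.8   95.1] z [92. 98.]
orL 27 c [ 510.9 -151.3] s [ 9.2 41.5] a 83.4 med [ 514.5 -150.    95. ] z [90. 99.]
orR 24 c [524.1 -75.6] s [ 7.6 39.6] a 81.2 med [528.1 -74.5  93.6] z [90. 98.]
red 102 c [ 635.6 -162.5] s [30.8 27.9] a 23.7 med [ 638.5 -161.4   76.1] z [70. 79.]
blue 33 c [ 671.3 -106.8] s [13.  23.6] a 13.6 med [ 671.3 -106.3   94. ] z [78. 98.]
green base 121 c [629.2 191.6] s [73.4 59.7] a 80.8 med [649.1 194.    4.1] z [ 1. 10.]
green top 60 c [614.2 193. ] s [56.8 52.9] a 80.3 med [618.  214.5 102.3] z [100. 105.]
batt top 155 c [615.4 197.1] s [53.6 64.5] a 80.8 med [627.7 194.2  99. ] z [ 96. 103.]
batt topall 380 c [614.9 193.9] s [60.8 64.4] a 79.9 med [617.  193.8  99.6] z [ 97. 104.]
pad 0
pink top 278 c [548.1  75. ] s [44.9 63.6] a 8.8 med [551.5  74.7  92.7] z [89. 96.]
white top 487 c [823. 166.] s [41.  64.4] a 58.4 med [825.9 165.3  93.2] z [87. 96.]
tubA 63 c [449.9 190.5] s [51.  50.6] a 3.3 med [444.7 188.7  77.4] z [75. 80.]
tubB 58 c [577.7 356.7] s [50.5 52. ] a 78.0 med [575.5 363.3  77.6] z [75. 81.]
hammer 959 c [761.4 222.8] s [ 97.9 293.7] a 0.0 med [735.2 206.1  20.9] z [ 6. 26.]
door 5876 c [ 554.1 -268.4] s [ 71.1 260.6] a 81.9 med [ 577.8 -272.1  245.7] z [140. 331.]
```

View pics/crop1.png

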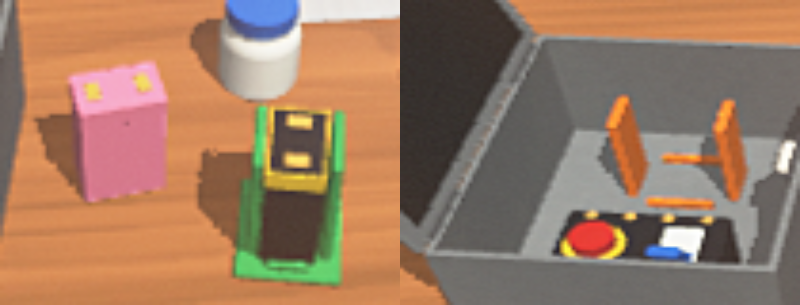

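The crop confirms it: the black/yellow block with two brass terminals stands in the green dock. The empty bay (orange cheeks, right half), red button and blue lever are also clear. The measured sizes agree with those given. Now I'll find the pad and door angle, then plan a pass above the panel for a wrist look.

```bash
cat >> h.py <<'E'
def go(x,y,z,yawy):
    "needed spin (deg), then shift along tool axes after that spin, in full-scale units"
    o=get_obs(); p=np.array(o["position"]); M=Rm(o["tool_rot"])
    cur=np.degrees(np.arctan2(M[1,1],M[0,1])); s=-((yawy-cur+180)%360-180)   # tool z down
    a=np.radians(yawy); Y=np.array([np.cos(a),np.sin(a),0]); Z=np.array([0,0,-1.]); X=np.cross(Y,Z)
    d=np.array([x,y,z])-p
    print("pos",np.round(p,1),"yawy",round(cur,2),"tilt",np.round(M[:,2],3),"q6",round(o["joint_pos"][5],2),"F",np.round(o["contact_force"],1),"w",round(o["gripper_width"],1),"t",round(o["time"],2))
    print("spin units",round(s/5,2),"shift units xyz",np.round(np.array([d@X,d@Y,d@Z])/25,2))
E
python3 - <<'E'
from h import *
W=np.load("pics/scene_w.npy"); C=np.load("pics/scene_c.npy")
m=(C.max(2)<90); m[:160]=0;m[195:]=0;m[:,:310]=0;m[:,362:]=0
P=W[m]; P=P[~np.isnan(P[:,0])]; P=P[P[:,2]<12]; print(len(P),cv2.minAreaRect(P[:,:2].astype(np.float32)),np.median(P,0))
D=np.load("pics/door.npy"); e=np.array([.151,.988])
y=(D[:,:2]-[574.5,-124.9])@e
for a,b in((140,160),(200,220),(290,320)):
    k=(D[:,2]>a)&(D[:,2]<b); print(a,np.round(np.percentile(y[k],[5,50,95]),1),np.median(D[k,2]))
k=D[:,2]>325; print(y[k],D[k].max(0))
go(517,-114,400,-9)
E
```

```text
164 ((432.2737731933594, 358.6877746582031), (86.18355560302734, 92.1612548828125), 76.62000274658203) [451.21797975 349.17866134   0.90014979]
140 [-119.6 -115.8 -112.2] 150.04917218406922
200 [-138.8 -134.9 -131.6] 210.523289224456
290 [-171.3 -166.7 -158.6] 308.3320096819384
[-178.12520311 -175.42461744 -179.3770604  -176.24302773 -174.88519268
 -171.25834932 -177.197257   -173.47572351 -173.47444071 -174.42871093
 -171.27718169 -177.83412833 -175.86896984 -172.93732669 -172.94290004
 -172.59173287 -175.25739688 -174.72889078 -172.55404222 -172.94657504
 -177.21047527 -175.1689373  -175.40850054 -172.99120019 -176.89079761
 -174.23658373 -174.44775116 -171.94742149 -172.92623106 -179.11051195
 -175.97249576 -174.90021556 -173.09778698 -172.99797044 -176.65284619
 -174.42875445 -174.59727065 -174.53223413 -171.3368727  -177.74049722
 -174.70276718 -174.89959903 -172.34731912 -172.33538398 -179.23422127
 -174.43997005 -175.8039611  -174.11019497 -173.63687759 -177.3016926
 -176.46084082 -174.22515005 -172.6962742  -172.33147003 -178.11671932
 -174.89851225 -174.05510373 -174.2893710
[... 3917 characters left out ...]
5.94623824
 -174.12007603 -174.70849176 -173.76002495 -172.62419277 -177.07539164
 -175.28244463 -174.27097902 -173.78170881 -172.74714683 -172.10166316
 -178.08578205 -175.09313556 -174.53224148 -173.93738509 -172.44149463
 -173.20507627 -177.82986284 -177.056531   -174.51807758 -173.33897669
 -172.97643556 -173.20880646 -178.56819218 -175.09393314 -172.72020534
 -175.54041444 -172.34798973 -172.37254134 -177.6285512  -175.66871291
 -173.16190527 -172.61862934 -175.11785303 -173.15403809] [ 677.19804791 -275.40811087  334.63382146]
pos [ 165.4 -550.2  230.5] yawy -73.28 tilt [-0.     0.002 -1.   ] q6 -0.21 F [ 0.4  0.1 -0.5] w 85.4 t 0.1
spin units -12.86 shift units xyz [19.43 11.16 -6.78]
```

>>> {"api": "drive_tool", "payload": {"plan": [1,0,0,-1,-1,1,0,0,-1,-1,1,0,0,-1,-1,1,0,0,-1,-1,1,0,0,-1,-1,1,0,0,-1,-1,1,0,0,-0.8,-1,1,0,0,0,-1]}}

```text
time: 0.77
position: [165.6, -552.0, 406.4]
tool_rot: [2.755, 1.495, -0.005]
contact_force: [-1.3, 0.4, 0.2]
gripper_width: 85.5
grasp_force: 0.0
```

>>> {"api": "drive_tool", "payload": {"plan": [1,0,0,0,-1,1,0,0,0,-1,1,0,0,0,-1,1,0,0,0,-1,1,0,0,0,-0.86,1,1,0.57,0,0,1,1,0.57,0,0,1,1,0.57,0,0]}}

```text
time: 1.43
position: [219.5, -482.4, 400.4]
tool_rot: [-2.389, -2.038, -0.001]
contact_force: [0.2, -0.7, -0.3]
gripper_width: 85.4
grasp_force: 0.0
```

>>> {"api": "drive_tool", "payload": {"plan": [1,1,0.57,0,0,1,1,0.57,0,0,1,1,0.57,0,0,1,1,0.57,0,0,1,1,0.57,0,0,1,1,0.57,0,0,1,1,0.57,0,0,1,1,0.57,0,0]}}

```text
time: 2.1
position: [363.7, -302.2, 400.9]
tool_rot: [-2.388, -2.04, -0.0]
contact_force: [0.6, -0.6, -0.6]
gripper_width: 85.2
grasp_force: 0.0
```

>>> {"api": "drive_tool", "payload": {"plan": [1,1,0.57,0,0,1,1,0.57,0,0,1,1,0.57,0,0,1,1,0.57,0,0,1,1,0.57,0,0,1,1,0.57,0,0,1,1,0.57,0,0,1,1,0.57,0,0]}}

```text
time: 2.77
position: [507.6, -122.4, 400.9]
tool_rot: [-2.388, -2.04, 0.0]
contact_force: [0.6, -1.2, 0.6]
gripper_width: 85.2
grasp_force: 0.0
```

```bash
cat >> h.py <<'E'
def wrist():
    o=get_obs(); im=get_image("wrist"); z=im["range_z"]; v,u=np.mgrid[:384,:512]
    dx,dy=(u-im["cx"])/im["fx"],(v-im["cy"])/im["fy"]; t=np.hypot(dx,dy); s=np.tan(np.minimum(t,1.4))/np.maximum(t,1e-9)
    P=np.stack([dx*s*z,-dy*s*z,-z,np.ones_like(z)],-1)@np.array(im["hand_eye"]).T
    W=P[...,:3]@Rm(o["tool_rot"]).T+np.array(o["position"]); W[z==0]=np.nan
    return W,im["color"]
E
python3 - <<'E'
from h import *
W,C=wrist(); np.save("pics/w1_w.npy",W); np.save("pics/w1_c.npy",C)
cv2.imwrite("pics/w1.png",cv2.resize(C[:,:,::-1],(800,600)))
go(614.5,193.5,200,-9.5)
E
```

```text
pos [ 509.7 -118.8  400.7] yawy -8.8 tilt [ 0.001  0.003 -1.   ] q6 -0.3 F [-0.8  3.2 -0.9] w 85.4 t 2.82
spin units 0.14 shift units xyz [13.01  2.07  8.03]
```

View pics/w1.png

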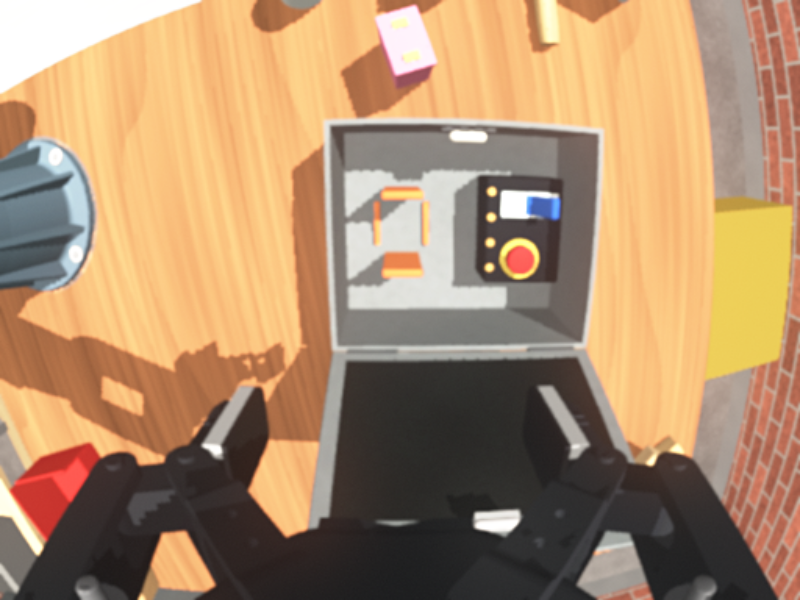

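The wrist view shows the bay cheeks at (402,193) and (403,265), the strips at (377,223) and (425,223), the button at (519,258) and the lever at (542,207). I'll take a settled frame and measure from it.

```bash
python3 - <<'E'
from h import *
W,C=wrist()
W,C=wrist()
hsv=cv2.cvtColor(C,cv2.COLOR_RGB2HSV).astype(int); H,S,V=hsv[...,0],hsv[...,1],hsv[...,2]; z=W[...,2]
v,u=np.mgrid[:384,:512]
def rep(n,b,m):
    x0,y0,x1,y1=[k*.64 for k in b]; m=m&(u>=x0)&(u<=x1)&(v>=y0)&(v<=y1)&~np.isnan(z); P=W[m]
    if len(P)<4: print(n,len(P)); return
    r=cv2.minAreaRect(P[:,:2].astype(np.float32)); print(n,len(P),np.round(r[0],1),np.round(r[1],1),round(r[2],1),"med",np.round(np.median(P,0),1),"z",np.round(np.percentile(P[:,2],[5,95]),0))
o=(H<18)&(S>150)
rep("cheek+y",(375,175,430,205),o&(z>92)); rep("cheek-y",(375,245,430,285),o&(z>92))
rep("cheeks",(370,175,435,285),o&(z>92))
rep("strip-x",(368,200,385,250),o&(z<40)); rep("strip+x",(418,200,432,250),o&(z<40))
rep("rim",(315,110,615,360),(z>119)&(z<130))
rep("red",(490,235,545,285),((H<6)|(H>174))&(S>180))
rep("blue",(515,185,570,230),(H>100)&(H<125)&(S>150))
rep("pink",(370,0,440,90),(z>88)&(z<100))
go(614.5,193.5,200,-9.5)
E
```

```text
cheek+y 3
cheek-y 14 [ 509.2 -150.9] [ 1.  35.8] 82.6 med [ 504.6 -150.4   92.8] z [92. 97.]
cheeks 17 [ 514.2 -112.8] [77.9 35.8] 82.6 med [ 511.5 -149.3   92.8] z [92. 98.]
strip-x 30 [490.1 -98.4] [18.1  3.7] 81.0 med [489.9 -99.4  12.4] z [11. 14.]
strip+x 0
rim 2899 [ 574.4 -127.2] [222.9 261.2] 81.2 med [ 561.5 -162.3  124.6] z [120. 129.]
red 12 [ 621.3 -160. ] [15.   2.8] 70.2 med [ 620.9 -160.1   75.9] z [74. 78.]
blue 145 [ 667.8 -112.2] [17.7 35.8] 80.9 med [ 662.3 -109.4   88.2] z [67. 99.]
pink 1094 [547.9  71.9] [41.1 63.8] 9.9 med [547.8  70.7  94.6] z [93. 96.]
pos [ 507.5 -122.2  400.6] yawy -8.78 tilt [-0.001  0.001 -1.   ] q6 -0.31 F [-0.3  0.5 -0.3] w 85.6 t 2.92
spin units 0.14 shift units xyz [13.16  2.14  8.02]
```

>>> {"api": "drive_tool", "payload": {"plan": [1,1,0.16,0.4,0.14,1,1,0.16,0.6,0,1,1,0.16,0.6,0,1,1,0.16,0.6,0,1,1,0.16,0.6,0,1,1,0.16,0.6,0,1,1,0.16,0.6,0,1,1,0.16,0.6,0]}}

```text
time: 3.58
position: [571.8, 68.0, 285.4]
tool_rot: [2.402, 2.024, -0.001]
contact_force: [0.8, -0.4, 0.5]
gripper_width: 85.3
grasp_force: 0.0
```

>>> {"api": "drive_tool", "payload": {"plan": [1,1,0.17,0.6,0,1,1,0.17,0.6,0,1,1,0.17,0.6,0,1,1,0.17,0.6,0,1,1,0.17,0.6,0,1,0.1,0,0.4,0,1,0,0,0,0,1,0,0,0,0]}}

```text
time: 4.25
position: [613.7, 188.8, 200.5]
tool_rot: [-2.401, -2.025, 0.004]
contact_force: [-0.3, -0.3, 0.5]
gripper_width: 85.7
grasp_force: 0.0
```

```bash
python3 - <<'E'
from h import *
W,C=wrist()
hsv=cv2.cvtColor(C,cv2.COLOR_RGB2HSV).astype(int); H,S,V=hsv[...,0],hsv[...,1],hsv[...,2]; z=W[...,2]
near=(np.hypot(W[...,0]-615,W[...,1]-193)<60)
for n,m in(("top",near&(z>97)&(z<112)),("green",near&(z>100)&(H>45)&(H<75)&(S>120)),("yel",near&(z>96)&(H>15)&(H<35)&(S>100)&(z<110))):
    P=W[m]; print(n,len(P)); 
    if len(P)>4: r=cv2.minAreaRect(P[:,:2].astype(np.float32)); print(np.round(r[0],1),np.round(r[1],1),round(r[2],1))
cv2.imwrite("pics/w2.png",cv2.resize(C[:,:,::-1],(640,480)))
go(614.5,193,57,-9.5)
E
```

```text
top 4637
[614.2 192. ] [59.9 62.3] 79.6
green 1135
[612.4 192.3] [59.7 54.5] 80.2
yel 1620
[613.8 189.8] [43.1 62.2] 78.8
pos [614.3 188.6 201.7] yawy -9.74 tilt [-0.    -0.001 -1.   ] q6 0.28 F [-0.3 -0.2  1.3] w 85.6 t 4.3
spin units -0.05 shift units xyz [ 0.17 -0.02  5.79]
```

View pics/w2.png

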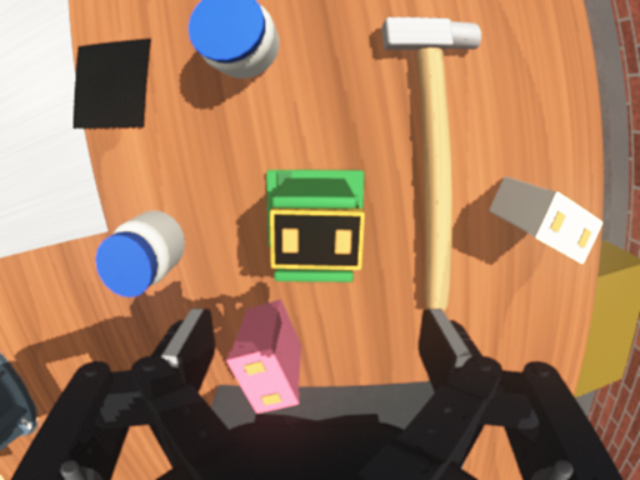

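The view shows the battery in the dock at (317,240), between the fingers, and clear of the pink block and hammer. I'll descend and grip.

>>> {"api": "drive_tool", "payload": {"plan": [1,0.1,0,1,0,1,0,0,1,0,1,0,0,1,0,1,0,0,1,0,1,0,0,1,0,1,0,0,0.6,0,1,0,0,0.47,0,1,0,0,0,0], "force": 60}}

```text
time: 4.97
position: [613.7, 191.2, 48.0]
tool_rot: [-2.401, -2.023, 0.004]
contact_force: [-1.2, -0.6, -0.2]
gripper_width: 85.3
grasp_force: 0.0
```

>>> {"api": "drive_tool", "payload": {"plan": [-1,0,0,0,0,-1,0,0,0,0,-1,0,0,0,0,-1,0,0,0,0,-1,0,0,0,0,-1,0,0,0,0]}}

```text
time: 5.47
position: [615.9, 192.6, 51.8]
tool_rot: [2.399, 2.025, 0.003]
contact_force: [-1.6, -0.9, 7.3]
gripper_width: 61.2
grasp_force: 67.8
```

>>> {"api": "drive_tool", "payload": {"plan": [-1,0,0,-0.5,0,-1,0,0,-1,0,-1,0,0,-1,0,-1,0,0,-1,0,-1,0,0,-1,0,-1,0,0,-0.7,0,-1,0.3,-0.5,0,0,-1,0.6,-0.9,0,0]}}

```text
time: 6.13
position: [585.9, 219.3, 181.5]
tool_rot: [2.402, 2.021, 0.005]
contact_force: [-0.1, 0.5, -7.2]
gripper_width: 61.7
grasp_force: 68.1
```

>>> {"api": "drive_tool", "payload": {"plan": [-1,0.6,-0.95,0,0,-1,0.65,-0.95,0,0,-1,0.65,-0.95,0,0,-1,0.65,-0.95,0,0,-1,0.65,-0.95,0,0,-1,0.6,-0.95,0,0,-1,0.6,-0.8,0,0,-1,0.1,-0.3,0,0]}}

```text
time: 6.8
position: [431.2, 362.5, 178.7]
tool_rot: [-2.396, -2.028, 0.003]
contact_force: [0.0, -0.1, -6.1]
gripper_width: 61.5
grasp_force: 68.0
```

```bash
python3 - <<'E'
from h import *
import time
W,C=wrist()
z=W[...,2]
m=(C.max(2)<60)&(z<10)&(z>-5)&(np.hypot(W[...,0]-434,W[...,1]-358)<80)
P=W[m]; r=cv2.minAreaRect(P[:,:2].astype(np.float32)); print(len(P),r)
cv2.imwrite("pics/w3.png",cv2.resize(C[:,:,::-1],(640,480)))
go(434,358,60,-9.7); print(get_obs()["grasp_force"],get_obs()["wrist_torque"])
E
```

```text
3456 ((433.9989013671875, 368.95794677734375), (62.99605178833008, 87.93489074707031), 78.20966339111328)
pos [431.  362.1 178.7] yawy -9.47 tilt [-0.003 -0.    -1.   ] q6 0.65 F [-1.2  0.9 -6.6] w 61.4 t 6.85
spin units 0.05 shift units xyz [-0.14  0.15  4.75]
68.03125619888306 [0.04440932 0.15394992 0.00541344]
```

View pics/w3.png

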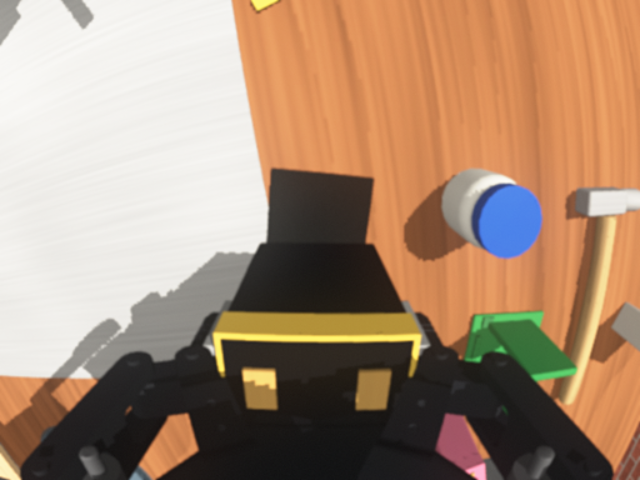

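The battery is held upright with its top at (317,385), over the pad. I'll lower it.

>>> {"api": "drive_tool", "payload": {"plan": [-1,-0.1,0.1,1,0,-1,0,0,1,0,-1,0,0,1,0,-1,0,0,1,0,-1,0,0,0.6,0,-1,0,0,0.35,0,-1,0,0,0.12,0,-1,0,0,0,0]}}

```text
time: 7.52
position: [437.1, 356.9, 52.3]
tool_rot: [-2.401, -2.026, 0.002]
contact_force: [-1.1, 0.1, -6.4]
gripper_width: 61.5
grasp_force: 67.7
```

>>> {"api": "drive_tool", "payload": {"plan": [-1,0,0,0.04,0,-1,0,0,0.04,0,-1,0,0,0,0]}}

```text
time: 7.77
position: [438.2, 357.7, 51.9]
tool_rot: [2.401, 2.026, 0.003]
contact_force: [-0.1, -0.0, -6.6]
gripper_width: 61.6
grasp_force: 67.7
```

>>> {"api": "drive_tool", "payload": {"plan": [-1,0,0,0.04,0,-1,0,0,0.04,0,-1,0,0,0.04,0,-1,0,0,0,0,-1,0,0,0,0]}}

```text
time: 8.18
position: [437.7, 357.6, 48.8]
tool_rot: [2.401, 2.026, 0.001]
contact_force: [-3.4, -1.8, 6.4]
gripper_width: 61.1
grasp_force: 68.8
```

>>> {"api": "drive_tool", "payload": {"plan": [1,0,0,0,0,1,0,0,0,0,1,0,0,0,0,1,0,0,-0.5,0,1,0,0,-1,0,1,0,0,-1,0,1,0,0,-1,0,1,0,0,0,-1]}}

```text
time: 8.85
position: [440.8, 359.2, 142.1]
tool_rot: [2.309, 2.127, 0.015]
contact_force: [1.4, 0.2, 1.3]
gripper_width: 85.0
grasp_force: 0.0
```

>>> {"api": "drive_tool", "payload": {"plan": [1,0,0,0,-1,1,0,0,0,-1,1,0,0,0,-1,1,0,0,0,-1,1,0,0,0,-1,1,0,0,0,-1,1,0,0,0,-1,1,0,0,0,-1]}}

```text
time: 9.52
position: [437.7, 357.5, 136.4]
tool_rot: [1.436, 2.793, 0.002]
contact_force: [0.2, -0.5, -0.5]
gripper_width: 85.7
grasp_force: 0.0
```

>>> {"api": "drive_tool", "payload": {"plan": [1,0,0,0,-1,1,0,0,0,-1,1,0,0,0,-1,1,0,0,0,-1,1,0,0,0,-1,1,0,0,0,-1,1,0,0,0,-1,1,0,0,0,-1]}}

```text
time: 10.18
position: [437.7, 357.5, 136.4]
tool_rot: [0.395, 3.116, 0.001]
contact_force: [0.7, -0.2, -0.5]
gripper_width: 85.4
grasp_force: 0.0
```

>>> {"api": "drive_tool", "payload": {"plan": [1,0,0,0,-1,1,0,0,0,0,1,0,0,0,0]}}

```text
time: 10.43
position: [437.6, 357.5, 136.1]
tool_rot: [0.269, 3.129, 0.001]
contact_force: [-0.4, -0.4, -0.0]
gripper_width: 85.5
grasp_force: 0.0
```

```bash
python3 - <<'E'
from h import *
im=get_image("scene"); W=cloud(im); 
W2,C=wrist()
for w in(W,W2):
    z=w[...,2]; P=w[(z>85)&(z<108)&(np.hypot(w[...,0]-436,w[...,1]-357)<45)]
    print(len(P)); 
    if len(P)>4: r=cv2.minAreaRect(P[:,:2].astype(np.float32)); print(r,np.median(P,0))
go(436.5,357.5,56,80.4)
E
```

```text
248
((439.08953857421875, 358.3847351074219), (40.79987716674805, 66.61544036865234), 79.8445816040039) [443.35311052 356.27219145  95.47755755]
5499
((437.4896545410156, 355.9478759765625), (40.61396789550781, 62.99266815185547), 79.50848388671875) [433.22282326 356.52108286  97.61175539]
pos [437.5 357.4 135.7] yawy 80.19 tilt [ 0.  0. -1.] q6 -0.92 F [ 0.3 -0.9  0.6] w 85.4 t 10.53
spin units -0.04 shift units xyz [ 0.04 -0.    3.19]
```

>>> {"api": "drive_tool", "payload": {"plan": [1,0,0,0.8,-0.04,1,0,0,1,0,1,0,0,0.8,0,1,0,0,0.4,0,1,0,0,0.2,0,1,0,0,0,0,-1,0,0,0,0,-1,0,0,0,0]}}

```text
time: 11.2
position: [438.4, 357.9, 56.7]
tool_rot: [0.26, 3.129, 0.002]
contact_force: [0.4, 0.7, 0.8]
gripper_width: 63.7
grasp_force: 0.0
```

>>> {"api": "drive_tool", "payload": {"plan": [-1,0,0,0,0,-1,0,0,0,0,-1,0,0,0,0,-1,0,0,0,0,-1,0,0,0,0,-1,0,0,0,0,-1,0,0,0,0,-1,0,0,0,0]}}

```text
time: 11.87
position: [438.1, 357.5, 56.5]
tool_rot: [0.26, 3.129, 0.001]
contact_force: [-0.3, -2.4, 6.1]
gripper_width: 39.5
grasp_force: 60.1
```

```bash
python3 - <<'E'
from h import *
W2,C=wrist()
W=cloud(get_image("scene"))
for w in(W,W2):
    z=w[...,2]; P=w[(z>92)&(z<102)&(np.hypot(w[...,0]-437,w[...,1]-357)<42)]
    if len(P)>4: print(len(P),cv2.minAreaRect(P[:,:2].astype(np.float32)),np.median(P,0))
go(517,-114,250,-8.7)
E
```

```text
202 ((445.5309753417969, 363.1034240722656), (60.15077590942383, 64.04324340820312), 34.65475845336914) [446.53860952 360.29346611  96.0832572 ]
11535 ((431.89349365234375, 357.7391357421875), (64.26104736328125, 65.74291229248047), 40.3007926940918) [427.18783775 358.32502455  97.68785068]
pos [438.1 357.5  56.5] yawy 80.52 tilt [ 0.002  0.001 -1.   ] q6 -0.93 F [-0.9 -2.7  6.4] w 39.6 t 11.97
spin units 17.84 shift units xyz [-18.17   5.97  -7.74]
```

>>> {"api": "drive_tool", "payload": {"plan": [-1,0,0,-0.5,0,-1,0,0,-1,0.4,-1,0,0,-1,0.9,-1,0,0,-1,1,-1,0,0,-1,1,-1,0,0,-1,1,-1,0,0,-0.8,1,-1,0,0,0,1]}}

```text
time: 12.63
position: [439.0, 358.4, 217.9]
tool_rot: [1.104, 2.936, 0.008]
contact_force: [1.0, 1.1, -5.1]
gripper_width: 39.4
grasp_force: 62.4
```

>>> {"api": "drive_tool", "payload": {"plan": [-1,0,0,0,1,-1,0,0,0,1,-1,0,0,0,1,-1,0,0,0,1,-1,0,0,0,1,-1,0,0,0,1,-1,0,0,0,1,-1,0,0,0,1]}}

```text
time: 13.3
position: [436.3, 356.9, 212.1]
tool_rot: [-2.044, -2.384, 0.004]
contact_force: [-0.0, 0.2, -6.2]
gripper_width: 38.9
grasp_force: 61.9
```

>>> {"api": "drive_tool", "payload": {"plan": [-1,0,0,0,1,-1,0,0,0,1,-1,0,0,0,1,-1,0,0,0,0.54,-1,-0.5,0.2,0,0,-1,-1,0.3,0,0,-1,-1,0.3,0,0,-1,-1,0.3,0,0]}}

```text
time: 13.97
position: [450.4, 265.1, 212.2]
tool_rot: [-2.381, -2.049, 0.003]
contact_force: [0.8, -0.1, -6.4]
gripper_width: 39.1
grasp_force: 62.1
```

>>> {"api": "drive_tool", "payload": {"plan": [-1,-1,0.3,0,0,-1,-1,0.3,0,0,-1,-1,0.3,0,0,-1,-1,0.3,0,0,-1,-1,0.3,0,0,-1,-1,0.3,0,0,-1,-1,0.3,0,0,-1,-1,0.3,0,0]}}

```text
time: 14.63
position: [479.5, 58.2, 212.6]
tool_rot: [-2.382, -2.048, 0.002]
contact_force: [0.2, 0.5, -5.5]
gripper_width: 39.4
grasp_force: 62.1
```

```bash
python3 - <<'E'
from h import *
go(517,-114,225,-8.7)
E
```

```text
pos [479.5  58.2 212.6] yawy -8.62 tilt [-0.001 -0.    -1.   ] q6 0.03 F [ 0.2  0.5 -5.5] w 39.4 t 14.63
spin units 0.02 shift units xyz [-6.58  2.52 -0.5 ]
```

>>> {"api": "drive_tool", "payload": {"plan": [-1,-1,0.4,0,0,-1,-1,0.4,0,0,-1,-1,0.4,0,0,-1,-1,0.4,0,0,-1,-1,0.4,0,0,-1,-1,0.4,0,0,-1,-0.5,0.12,0,0,-1,0,0,0,0]}}

```text
time: 15.3
position: [517.6, -113.3, 212.5]
tool_rot: [-2.386, -2.044, 0.002]
contact_force: [-1.1, -0.2, -6.5]
gripper_width: 39.3
grasp_force: 62.1
```

```bash
python3 - <<'E'
from h import *
im=get_image("scene"); W=cloud(im); C=im["color"]; np.save("pics/s2_w.npy",W)
z=W[...,2]; hsv=cv2.cvtColor(C,cv2.COLOR_RGB2HSV).astype(int); H,S=hsv[...,0],hsv[...,1]
near=np.hypot(W[...,0]-515,W[...,1]+115)<50
for n,m in(("top",near&(z>246)&(z<262)),("yel",near&(z>235)&(z<262)&(H>15)&(H<35)&(S>100)),("face",near&(z>165)&(z<235))):
    P=W[m]; 
    if len(P)>4: print(n,len(P),cv2.minAreaRect(P[:,:2].astype(np.float32)),np.median(P,0),P[:,2].min(),P[:,2].max())
go(517,-114,215,-8.7)
cv2.imwrite("pics/s2.png",cv2.resize(C[90:270,90:250][:,:,::-1],(533,600)))
E
```

```text
top 168 ((518.8796997070312, -98.4519271850586), (55.33953094482422, 80.25555419921875), 49.62530517578125) [523.01163699 -94.76080119 251.91115687] 246.03551592237704 261.2654754650205
yel 146 ((516.9483032226562, -110.47016143798828), (63.47523498535156, 46.261444091796875), 78.47827911376953) [529.95432149 -91.21909841 250.35275765] 236.6138874530651 254.4048352971039
face 573 ((533.0210571289062, -104.79164123535156), (35.658660888671875, 72.41511535644531), 22.03194808959961) [ 537.01746794 -105.54597661  199.9263216 ] 165.0802020220167 234.72890924351373
pos [ 517.4 -111.5  212.4] yawy -8.79 tilt [-0.001  0.001 -1.   ] q6 -0.28 F [-0.1  1.  -6.9] w 39.5 t 15.35
spin units -0.02 shift units xyz [-0.1   0.   -0.11]
```

View pics/s2.png

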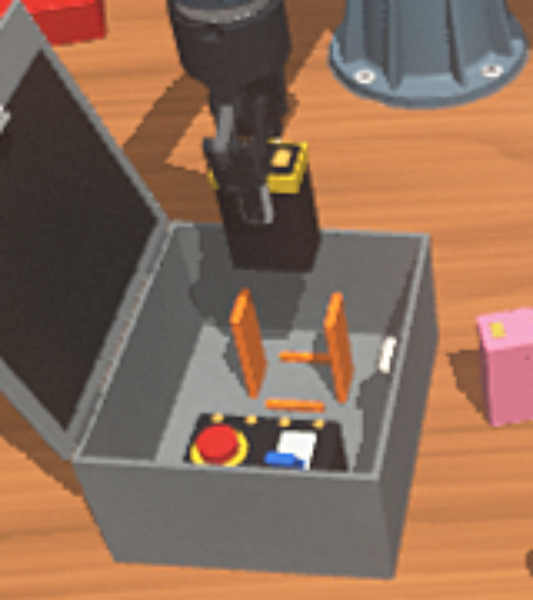

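The crop shows the battery upright at (270,200), above the cheeks at (248,345) and (340,345). The same-camera comparison puts it about 3 mm too far in +y. I'll correct that and lower it in steps.

>>> {"api": "drive_tool", "payload": {"plan": [-1,-0.1,0,0.5,0,-1,0,0,0.9,0,-1,0,0,0.6,0,-1,0,0,0.25,0,-1,0,0,0,0]}}

```text
time: 15.77
position: [516.3, -111.3, 154.9]
tool_rot: [-2.379, -2.046, 0.002]
contact_force: [-0.6, 0.1, -5.4]
gripper_width: 39.5
grasp_force: 62.0
```

>>> {"api": "drive_tool", "payload": {"plan": [-1,0,0,0.1,0,-1,0,0,0.1,0,-1,0,0,0.1,0,-1,0,0,0.1,0,-1,0,0,0,0]}}

```text
time: 16.18
position: [518.1, -113.1, 146.6]
tool_rot: [2.382, 2.046, -0.0]
contact_force: [0.0, -2.9, -7.1]
gripper_width: 39.3
grasp_force: 61.9
```

>>> {"api": "drive_tool", "payload": {"plan": [-1,-0.06,0,0,0,-1,0,0,0.1,0,-1,0,0,0.1,0,-1,0,0,0.1,0,-1,0,0,0.1,0,-1,0,0,0,0]}}

```text
time: 16.68
position: [517.0, -113.8, 135.6]
tool_rot: [-2.382, -2.046, 0.001]
contact_force: [-0.5, -0.1, -5.9]
gripper_width: 39.3
grasp_force: 61.8
```

```bash
python3 - <<'E'
from h import *
go(517,-115,60,-8.7); W,C=wrist(); go(517,-115,60,-8.7)
E
```

```text
pos [ 517.  -113.8  135.6] yawy -8.68 tilt [-0.002  0.001 -1.   ] q6 -0.29 F [-0.5 -0.1 -5.9] w 39.3 t 16.68
spin units 0.0 shift units xyz [-0.05  0.01  3.02]
pos [ 517.2 -113.9  135.9] yawy -8.68 tilt [-0.001  0.001 -1.   ] q6 -0.29 F [ 0.   0.1 -5.3] w 39.4 t 16.73
spin units 0.0 shift units xyz [-0.04 -0.    3.04]
```

>>> {"api": "drive_tool", "payload": {"plan": [-1,0,0,0.3,0,-1,0,0,0.4,0,-1,0,0,0.4,0,-1,0,0,0.4,0,-1,0,0,0.4,0,-1,0,0,0.4,0,-1,0,0,0.2,0,-1,0,0,0,0]}}

```text
time: 17.4
position: [516.4, -113.7, 72.1]
tool_rot: [-2.381, -2.045, 0.002]
contact_force: [-0.1, 0.7, -6.9]
gripper_width: 39.6
grasp_force: 61.8
```

>>> {"api": "drive_tool", "payload": {"plan": [-1,0,0,0.1,0,-1,0,0,0.1,0,-1,0,0,0.1,0,-1,0,0,0.05,0,-1,0,0,0,0]}}

```text
time: 17.82
position: [517.5, -114.2, 65.2]
tool_rot: [-2.383, -2.047, 0.0]
contact_force: [-0.8, 0.5, -6.4]
gripper_width: 39.3
grasp_force: 61.8
```

>>> {"api": "drive_tool", "payload": {"plan": [-1,0,0,0.07,0,-1,0,0,0.07,0,-1,0,0,0.05,0,-1,0,0,0,0,-1,0,0,0,0]}}

```text
time: 18.23
position: [517.5, -114.1, 60.4]
tool_rot: [-2.383, -2.047, 0.0]
contact_force: [-0.1, 0.2, -5.8]
gripper_width: 39.7
grasp_force: 61.8
```

>>> {"api": "drive_tool", "payload": {"plan": [-1,0,0,0.04,0,-1,0,0,0.04,0,-1,0,0,0,0,-1,0,0,0,0]}}

```text
time: 18.57
position: [517.8, -114.2, 58.7]
tool_rot: [2.383, 2.047, 0.0]
contact_force: [0.5, 0.1, -5.2]
gripper_width: 39.2
grasp_force: 62.0
```

>>> {"api": "drive_tool", "payload": {"plan": [-1,0,0,0.03,0,-1,0,0,0.03,0,-1,0,0,0,0,-1,0,0,0,0]}}

```text
time: 18.9
position: [517.9, -114.2, 58.6]
tool_rot: [2.383, 2.047, -0.0]
contact_force: [-5.6, 3.0, 10.4]
gripper_width: 39.6
grasp_force: 63.7
```

Seated: the contact height of 58.6 matches the expected 58.5. I'll release, rise and move over the button.

>>> {"api": "drive_tool", "payload": {"plan": [0.4,0,0,0,0,0.4,0,0,0,0,0.4,0,0,0,0,0.4,0,0,0,0,0.4,0,0,-0.4,0,0.4,0,0,-0.8,0,0.4,0,0,-0.9,0,0.4,0,0,-0.9,0]}}

```text
time: 19.57
position: [517.4, -114.1, 133.2]
tool_rot: [-2.383, -2.047, 0.0]
contact_force: [0.1, -0.6, -0.0]
gripper_width: 59.7
grasp_force: 0.0
```

>>> {"api": "drive_tool", "payload": {"plan": [-1,-0.2,0.9,-0.2,0,-1,-0.2,0.9,0,0,-1,-0.2,0.9,0,0,-1,-0.2,0.9,0,0,-1,-0.2,0.9,0,0,-1,-0.2,0.48,0,0,-1,0,0,0,0,-1,0,0,0,0]}}

```text
time: 20.23
position: [636.2, -162.8, 137.2]
tool_rot: [-2.383, -2.047, 0.0]
contact_force: [-0.8, 1.0, -0.5]
gripper_width: 0.1
grasp_force: 0.0
```

```bash
python3 - <<'E'
from h import *
W,C=wrist(); z=W[...,2]; hsv=cv2.cvtColor(C,cv2.COLOR_RGB2HSV).astype(int); H,S=hsv[...,0],hsv[...,1]
c=np.array([574.8,-123.5]); X=np.array([.988,-.152]);Y=np.array([.152,.988])
for n,m in(("red",((H<6)|(H>174))&(S>180)&(z>60)&(z<85)),("blue",(H>100)&(H<125)&(S>150)&(z>60)&(z<105))):
    P=W[m]; P=P[np.hypot(*(P[:,:2]-[650,-135]).T)<70]
    if len(P)>4: print(n,len(P),cv2.minAreaRect(P[:,:2].astype(np.float32)),np.median(P,0),"panel",np.percentile((P[:,:2]-c)@X,[2,50,98]),np.percentile((P[:,:2]-c)@Y,[2,50,98]),P[:,2].max())
W=cloud(get_image("scene")); z=W[...,2]
P=W[(z>85)&(z<108)&(np.hypot(W[...,0]-517,W[...,1]+114)<45)]; print("batt",len(P),cv2.minAreaRect(P[:,:2].astype(np.float32)),np.percentile(P[:,2],[50,95]))
cv2.imwrite("pics/w4.png",cv2.resize(C[:,:,::-1],(640,480)))
go(636.3,-163.2,84,-8.7)
E
```

```text
red 26 ((636.3292846679688, -153.0360107421875), (6.056199073791504, 24.847002029418945), 80.03609466552734) [ 634.15627506 -152.92096959   74.12359862] panel [52.84474932 62.63319154 77.21430054] [-22.85628737 -19.37968698 -16.90693008] 76.51067935874639
blue 263 ((669.9562377929688, -112.73216247558594), (14.82457160949707, 32.44020080566406), 19.409379959106445) [ 666.35783086 -107.53440755   96.09554635] panel [81.30929722 88.31887973 95.84875445] [16.12742996 29.7740407  36.18190019] 98.95126843698083
batt 413 ((518.8778686523438, -113.72474670410156), (84.83541870117188, 45.080406188964844), 80.5895767211914) [96.89729369 99.89414981]
pos [ 635.3 -162.1  137. ] yawy -8.67 tilt [-0.001  0.    -1.   ] q6 -0.28 F [-0.5  0.4 -0.4] w -0.3 t 20.33
spin units 0.01 shift units xyz [-0.04  0.05  2.12]
```

View pics/w4.png

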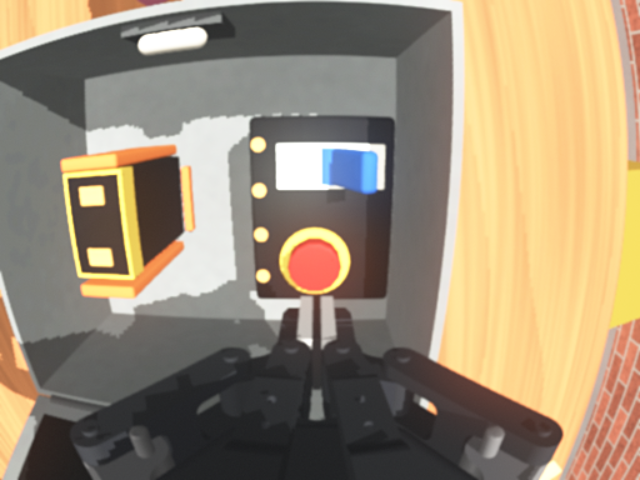

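The battery stands flush between the cheeks at (100,225), and the fingers line up with the button at (315,263). Pressing now.

>>> {"api": "drive_tool", "payload": {"plan": [-1,0,0,0.7,0,-1,0,0,0.8,0,-1,0,0,0.5,0,-1,0,0,0.2,0,-1,0,0,0.1,0,-1,0,0,0.1,0,-1,0,0,0.1,0,-1,0,0,0,0]}}

```text
time: 21.0
position: [636.5, -162.7, 75.6]
tool_rot: [2.382, 2.047, 0.001]
contact_force: [-0.7, 0.8, 1.0]
gripper_width: -0.2
grasp_force: 0.8
```

>>> {"api": "drive_tool", "payload": {"plan": [-1,0,0,0.05,0,-1,0,0,0.05,0,-1,0,0,0.05,0,-1,0,0,0,0]}}

```text
time: 21.33
position: [636.8, -162.8, 71.5]
tool_rot: [2.382, 2.046, 0.001]
contact_force: [-0.9, 1.5, 4.1]
gripper_width: 0.3
grasp_force: 1.9
```

>>> {"api": "drive_tool", "payload": {"plan": [-1,0,0,0.05,0,-1,0,0,0.05,0,-1,0,0,0.03,0,-1,0,0,0,0]}}

```text
time: 21.67
position: [636.9, -162.9, 70.3]
tool_rot: [2.382, 2.046, 0.001]
contact_force: [-6.7, 2.9, 17.2]
gripper_width: -0.2
grasp_force: 8.6
```

>>> {"api": "drive_tool", "payload": {"plan": [-1,0,0,-0.3,0,-1,0,0,-1,0,-1,0,0,-1,0,-1,0.4,-0.3,0,0,-1,0.7,-0.5,0,0,-1,0.7,-0.5,0,0,-1,0.5,-0.2,0,0,-1,0,0,0,0]}}

```text
time: 22.33
position: [607.0, -97.5, 124.6]
tool_rot: [-2.38, -2.049, -0.0]
contact_force: [0.3, -0.2, 1.1]
gripper_width: 0.1
grasp_force: 0.0
```

```bash
python3 - <<'E'
from h import *
im=get_image("scene"); W=cloud(im); C=im["color"]; z=W[...,2]; hsv=cv2.cvtColor(C,cv2.COLOR_RGB2HSV).astype(int); H,S=hsv[...,0],hsv[...,1]
c=np.array([574.8,-123.5]); X=np.array([.988,-.152]);Y=np.array([.152,.988])
P=W[(H>100)&(H<125)&(S>150)&(z>60)&(z<105)]; P=P[np.hypot(*(P[:,:2]-[650,-105]).T)<60]
if len(P): print(len(P),"panel",np.percentile((P[:,:2]-c)@X,[2,50,98]),np.percentile((P[:,:2]-c)@Y,[2,50,98]),P[:,2].max())
go(606.7,-100.1,80,-8.7)
cv2.imwrite("pics/s3.png",cv2.resize(C[140:260,100:220][:,:,::-1],(600,600)))
E
```

```text
114 panel [59.76330721 68.75531407 78.60514402] [18.85804482 29.31553336 38.12020944] 98.74003404566065
pos [607.7 -99.  124.9] yawy -8.57 tilt [ 0. -0. -1.] q6 -0.2 F [ 0.2 -0.   0.2] w 0.1 t 22.38
spin units 0.03 shift units xyz [-0.05 -0.03  1.79]
```

View pics/s3.png

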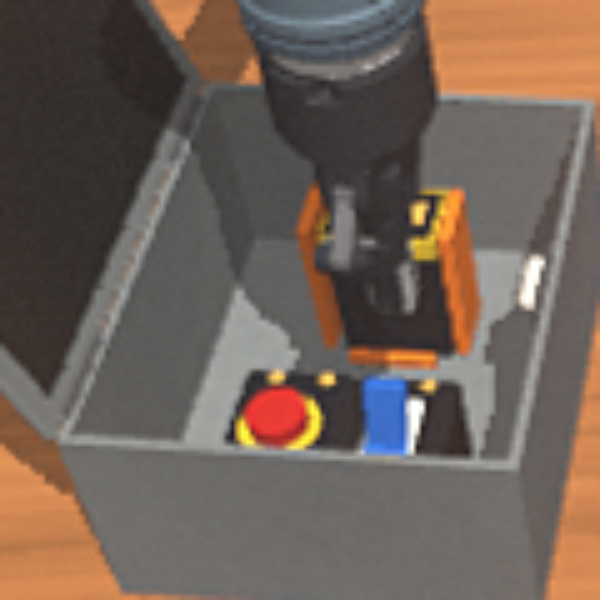

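The lever has dropped: its upright blue face is at (385,415). I'll go down behind it and push in panel +x.

>>> {"api": "drive_tool", "payload": {"plan": [-1,-0.05,-0.1,0.8,0,-1,0,0,0.8,0,-1,0,0,0.2,0,-1,0,0.3,0,0,-1,0,0.3,0,0,-1,0,0.3,0,0,-1,0,0.2,0,0,-1,0,0,0,0]}}

```text
time: 23.05
position: [634.6, -105.9, 81.4]
tool_rot: [2.381, 2.045, 0.003]
contact_force: [-0.0, -0.5, -0.0]
gripper_width: 0.0
grasp_force: 0.0
```

>>> {"api": "drive_tool", "payload": {"plan": [-1,0,0.1,0,0,-1,0,0.1,0,0,-1,0,0.1,0,0,-1,0,0,0,0]}}

```text
time: 23.38
position: [640.2, -106.4, 80.3]
tool_rot: [2.383, 2.047, 0.001]
contact_force: [-0.3, 0.5, 0.2]
gripper_width: -0.4
grasp_force: 0.0
```

>>> {"api": "drive_tool", "payload": {"plan": [-1,0,0.1,0,0,-1,0,0.1,0,0,-1,0,0.1,0,0,-1,0,0,0,0]}}

```text
time: 23.72
position: [647.6, -107.5, 80.0]
tool_rot: [2.383, 2.047, 0.0]
contact_force: [-0.4, 0.3, -1.2]
gripper_width: 0.5
grasp_force: 0.0
```

>>> {"api": "drive_tool", "payload": {"plan": [-1,0,0.08,0,0,-1,0,0.08,0,0,-1,0,0,0,0]}}

```text
time: 23.97
position: [649.7, -107.7, 79.8]
tool_rot: [-2.381, -2.045, 0.004]
contact_force: [-6.6, 0.8, 3.6]
gripper_width: 0.4
grasp_force: 3.8
```

>>> {"api": "drive_tool", "payload": {"plan": [-1,0,0.06,0,0,-1,0,0,0,0,-1,0,0,0,0]}}

```text
time: 24.22
position: [649.9, -107.8, 79.7]
tool_rot: [-2.379, -2.044, 0.007]
contact_force: [-10.9, 1.0, 8.0]
gripper_width: -0.2
grasp_force: 6.9
```

>>> {"api": "drive_tool", "payload": {"plan": [-1,0,0.06,0,0,-1,0,0,0,0,-1,0,0,0,0]}}

```text
time: 24.47
position: [650.0, -107.8, 79.7]
tool_rot: [-2.377, -2.042, 0.01]
contact_force: [-17.2, 2.3, 11.5]
gripper_width: 0.1
grasp_force: 10.3
```

The hard stop is reached: 17 N with no further travel. I'll back off, rise, check the lever and cross over behind the door.

>>> {"api": "drive_tool", "payload": {"plan": [-1,0,-0.3,0,0,-1,0,-0.5,0,0,-1,0,0,-0.8,0,-1,0,0,-1,0,-1,0,0,-1,0,-1,0,-0.3,-1,0,-1,0,-0.4,-1,0,-1,0,-0.5,-1,0]}}

```text
time: 25.13
position: [604.8, -101.0, 226.3]
tool_rot: [2.382, 2.046, 0.001]
contact_force: [0.3, 0.2, 0.2]
gripper_width: 0.1
grasp_force: 0.0
```

>>> {"api": "drive_tool", "payload": {"plan": [-1,0,-0.4,-1,0,-1,0,-0.4,-1,0,-1,0,0,-1,0,-1,0,0,-1,0,-1,0,0,-1,0,-1,0,0,-1,0,-1,0,0,-0.5,0,-1,0,0,0,0]}}

```text
time: 25.8
position: [586.1, -98.3, 391.5]
tool_rot: [2.378, 2.043, 0.005]
contact_force: [-0.4, -0.1, -0.4]
gripper_width: 0.2
grasp_force: 0.0
```

```bash
python3 - <<'E'
from h import *
im=get_image("scene"); W=cloud(im); C=im["color"]; z=W[...,2]; hsv=cv2.cvtColor(C,cv2.COLOR_RGB2HSV).astype(int); H,S=hsv[...,0],hsv[...,1]
c=np.array([574.8,-123.5]); X=np.array([.988,-.152]);Y=np.array([.152,.988])
P=W[(H>100)&(H<125)&(S>150)&(z>60)&(z<105)]; P=P[np.hypot(*(P[:,:2]-[650,-105]).T)<60]
if len(P): print(len(P),"panel",np.percentile((P[:,:2]-c)@X,[2,50,98]),np.percentile((P[:,:2]-c)@Y,[2,50,98]),P[:,2].max())
D=W[(z>320)&(np.abs((W[...,:2]-c)@X)<130)]; yy=(D[:,:2]-c)@Y; k=(yy<-120)&(yy>-230); print("door",k.sum(), np.median(yy[k]),D[k,2].max())
go(536.8,-370.5,380,-8.7)
E
```

```text
33 panel [84.00770159 93.72854765 97.62437062] [19.54428893 31.51783215 39.95026496] 98.54736199155934
door 578 -174.9538688251754 333.46691640290436
pos [585.5 -98.1 388.8] yawy -8.68 tilt [ 0.003 -0.001 -1.   ] q6 -0.21 F [-0.   0.3 -1.7] w 0.0 t 25.85
spin units 0.0 shift units xyz [-11.07  -0.28   0.35]
```

The lever is back to its initial extent. Crossing over the door.

>>> {"api": "drive_tool", "payload": {"plan": [-1,-0.7,-0.1,0,0,-1,-1,-0.1,0,0,-1,-1,-0.1,0,0,-1,-1,0,0,0,-1,-1,0,0,0,-1,-1,0,0,0,-1,-1,0,0,0,-1,-1,0,0,0]}}

```text
time: 26.52
position: [547.6, -287.8, 384.5]
tool_rot: [-2.38, -2.044, 0.001]
contact_force: [-0.0, -0.4, -0.7]
gripper_width: -0.5
grasp_force: 0.0
```

>>> {"api": "drive_tool", "payload": {"plan": [-1,-1,0,0,0,-1,-1,0,0,0,-1,-1,0,0,0,-1,-0.4,0,0.3,0,-1,0,0,1,0,-1,0,0,1,0,-1,0,0,1,0,-1,0,0,0.3,0]}}

```text
time: 27.18
position: [533.6, -368.6, 290.1]
tool_rot: [-2.375, -2.04, 0.001]
contact_force: [-0.8, 0.2, -0.8]
gripper_width: 0.1
grasp_force: 0.0
```

```bash
python3 - <<'E'
from h import *
go(557,-245,300,-8.7)
E
```

```text
pos [ 533.6 -368.6  290.1] yawy -8.68 tilt [-0.007  0.008 -1.   ] q6 -0.64 F [-0.8  0.2 -0.8] w 0.1 t 27.18
spin units 0.0 shift units xyz [ 5.03  0.18 -0.4 ]
```

>>> {"api": "drive_tool", "payload": {"plan": [-1,0.4,0,-0.2,0,-1,0.6,0,0,0,-1,0.6,0,0,0,-1,0.4,0,0,0,-1,0.4,0,0,0,-1,0.4,0,0,0,-1,0.4,0,0,0,-1,0,0,0,0]}}

```text
time: 27.85
position: [548.5, -290.4, 304.2]
tool_rot: [2.38, 2.047, 0.001]
contact_force: [1.1, -0.2, -0.1]
gripper_width: 0.2
grasp_force: 0.0
```

```bash
python3 - <<'E'
from h import *
go(557,-245,300,-8.7)
E
```

```text
pos [ 548.5 -290.4  304.2] yawy -8.59 tilt [ 0.002 -0.001 -1.   ] q6 -0.53 F [ 1.1 -0.2 -0.1] w 0.2 t 27.85
spin units 0.02 shift units xyz [1.85 0.06 0.17]
```

```bash
cat > d.py <<'E'
from h import *
im=get_image("scene"); W=cloud(im); z=W[...,2]
c=np.array([574.8,-123.5]); X=np.array([.988,-.152]);Y=np.array([.152,.988])
x=(W[...,:2]-c)@X; y=(W[...,:2]-c)@Y
k=(z>132)&(((x>60)&(x<125))|((x<-60)&(x>-125)))&(y>-200)&(y<130)&(z<350)
a=np.arctan2(z[k]-125,y[k]+108); r=np.hypot(z[k]-125,y[k]+108)
print("theta",k.sum(),np.round(np.percentile(a[r>100],[10,50,90]),3),"r",np.percentile(r,98))
go(557,-245,300,-8.7)
E
python3 d.py
```

```text
theta 2834 [1.758 1.767 1.774] r 217.08516605442995
pos [ 548.1 -290.8  303.4] yawy -8.59 tilt [ 0.001 -0.    -1.   ] q6 -0.53 F [ 0.9 -0.8 -0. ] w -0.1 t 27.9
spin units 0.02 shift units xyz [1.86 0.07 0.14]
```

>>> {"api": "drive_tool", "payload": {"plan": [-1,0.42,0,0,0,-1,0.42,0,0,0,-1,0.42,0,0,0,-1,0.42,0,0,0,-1,0.48,0,0,0,-1,0.48,0,0,0,-1,0.48,0,0,0,-1,0.48,0,0,0]}}

```text
time: 28.57
position: [561.0, -202.2, 301.6]
tool_rot: [-2.383, -2.046, 0.001]
contact_force: [-0.3, -3.3, -1.2]
gripper_width: -0.3
grasp_force: 1.5
```

>>> {"api": "drive_tool", "payload": {"plan": [-1,0.45,0,0.17,0,-1,0.45,0,0.17,0,-1,0.45,0,0.17,0,-1,0.45,0,0.17,0,-1,0.39,0,0.28,0,-1,0.39,0,0.28,0,-1,0.39,0,0.28,0,-1,0.39,0,0.28,0]}}

```text
time: 29.23
position: [573.8, -119.0, 256.4]
tool_rot: [-2.383, -2.047, 0.001]
contact_force: [1.2, -2.6, -0.2]
gripper_width: -0.1
grasp_force: 0.8
```

```bash
python3 d.py
```

```text
theta 1210 [0.804 0.814 0.829] r 217.8558945066738
pos [ 573.2 -116.9  254.7] yawy -8.62 tilt [-0.003  0.003 -1.   ] q6 -0.25 F [-0.2  1.6 -1.5] w 0.3 t 29.28
spin units 0.02 shift units xyz [-5.16  0.13 -1.81]
```

>>> {"api": "drive_tool", "payload": {"plan": [-1,0.3,0,0.37,0,-1,0.3,0,0.37,0,-1,0.3,0,0.37,0,-1,0.3,0,0.37,0,-1,0.25,0,0.44,0,-1,0.25,0,0.44,0,-1,0.25,0,0.44,0,-1,0.25,0,0.44,0]}}

```text
time: 29.95
position: [582.0, -65.0, 175.1]
tool_rot: [-2.383, -2.046, 0.0]
contact_force: [-0.8, -1.1, -0.5]
gripper_width: -0.0
grasp_force: 0.4
```

>>> {"api": "drive_tool", "payload": {"plan": [-1,0.2,0,0.35,0,-1,0.2,0,0.35,0,-1,0.15,0,0.3,0,-1,0.1,0,0.2,0,-1,0,0,0,0]}}

```text
time: 30.37
position: [584.1, -48.8, 145.2]
tool_rot: [-2.381, -2.046, 0.001]
contact_force: [0.2, 0.8, 0.9]
gripper_width: 0.2
grasp_force: 0.0
```

```bash
python3 d.py
```

```text
theta 2159 [0.082 0.093 0.108] r 217.000118932154
pos [584.4 -49.2 146. ] yawy -8.66 tilt [-0.001  0.    -1.   ] q6 -0.14 F [ 0.4 -0.3  0.6] w 0.2 t 30.42
spin units 0.01 shift units xyz [-7.91  0.1  -6.16]
```

>>> {"api": "drive_tool", "payload": {"plan": [-1,0.3,0,-0.2,0,-1,0.3,0,0,0,-1,0,0,0.3,0,-1,0,0,0.15,0,-1,0,0,0.1,0,-1,0,0,0.1,0,-1,0,0,0,0]}}

```text
time: 31.0
position: [586.3, -34.6, 134.4]
tool_rot: [-2.382, -2.047, 0.002]
contact_force: [-0.6, 0.1, -0.4]
gripper_width: -0.2
grasp_force: 0.0
```

>>> {"api": "drive_tool", "payload": {"plan": [-1,0,0,0.08,0,-1,0,0,0.08,0,-1,0,0,0,0]}}

```text
time: 31.25
position: [586.7, -34.9, 131.1]
tool_rot: [-2.383, -2.047, 0.001]
contact_force: [-0.4, 0.5, 0.2]
gripper_width: -0.1
grasp_force: 0.0
```

>>> {"api": "drive_tool", "payload": {"plan": [-1,0,0,0.06,0,-1,0,0,0.06,0,-1,0,0,0,0,-1,0,0,0,0]}}

```text
time: 31.58
position: [586.9, -34.9, 130.8]
tool_rot: [2.383, 2.047, -0.0]
contact_force: [-9.0, 1.5, 18.7]
gripper_width: -0.2
grasp_force: 9.4
```

>>> {"api": "drive_tool", "payload": {"plan": [-1,0,0,-0.3,0,-1,0,0,-1,0,-1,0,0,-1,0,-1,0,0,-1,0,-1,0,0,-1,0,-1,0,0,-0.5,0,-1,0,0,0,0]}}

```text
time: 32.17
position: [588.7, -35.3, 251.7]
tool_rot: [2.379, 2.043, 0.005]
contact_force: [0.4, 0.7, 0.4]
gripper_width: -0.0
grasp_force: 0.0
```

```bash
python3 - <<'E'
from h import *
im=get_image("scene"); W=cloud(im); z=W[...,2]
c=np.array([574.8,-123.5]); X=np.array([.988,-.152]);Y=np.array([.152,.988])
x=(W[...,:2]-c)@X; y=(W[...,:2]-c)@Y
for y0 in(-90,0,90):
    k=(abs(x)<120)&(abs(y-y0)<12)&(z>100)&(z<145); print(y0,k.sum(),np.median(z[k]))
print(get_obs()["contact_force"])
cv2.imwrite("pics/end.png",cv2.resize(im["color"][:,:,::-1],(800,600)))
E
```

```text
-90 619 128.46053018099826
0 643 128.72395932472534
90 646 128.69977136691102
[ 0.2012255  -0.63583219 -0.15545195]
```

View pics/end.png

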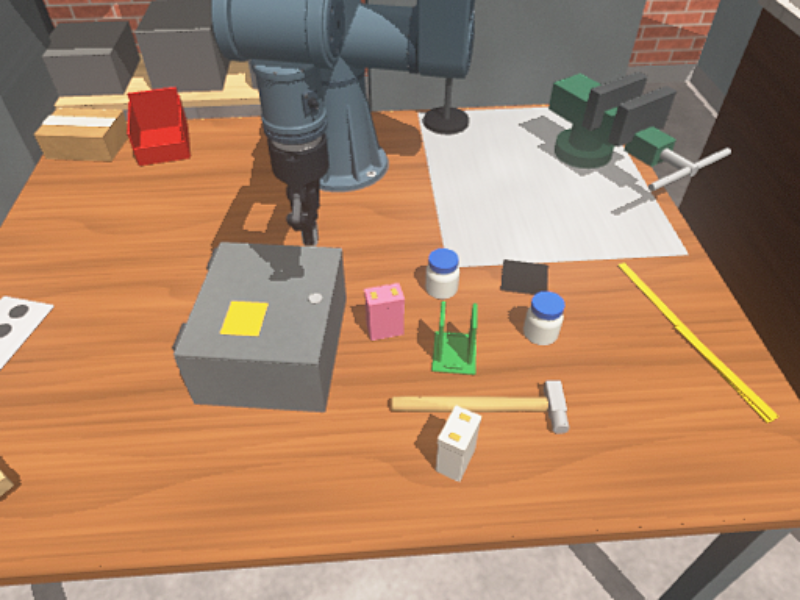

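The door is shut and flat at (265,320), with the same height from hinge to free edge. The dock is empty at (457,340), and the tubs and hammer are where they were.

```bash
python3 -c "from bench import *; print(sign_off())"
```

```text
the job is handed in; nothing more can be done
None
```

The job is done and handed in at about 32 s: battery seated upright in the orange bay and released, test button pressed fully, lever dropped and pushed back to its end, door shut on its catch, tubs and hammer left where they were.

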